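# Set the casting frame to the block

### The arm

A 6-joint arm with a two-finger parallel gripper is mounted at the origin on the work surface. World frame = base frame: x ahead of the robot, y to its left, z up, the work surface at z = 0. Lengths are in m, angles in rad, forces in N, time in s.
With the tool pointing down it reaches from about 0.25 to 0.8 m from the base axis. Payload 3.9 kg.
Tool frame: the origin (TCP) lies midway between the tips of the shut fingers; the grasp point (between the pads) lies 19 mm behind it; z points along the fingers, x is the direction in which the jaws open and shut, and the axes are right-handed (so a half turn about z gives the same grasp; the last joint's range is limited). The gripper opens to 85 mm and grips with 20 to 120 N. Pads are 22 mm wide; open, the fingers measure 114 mm over their backs; the gripper's body (76 mm by 85 mm) begins 54 mm behind the grasp point. The pads swing forward as they close: fully open they stand 13 mm farther back than shut.
Start: joints at [1.335, 0.26, -0.138, 1.173, 0, 1.571], TCP at [0.123, 0.51, 0.231] pointing down, gripper open.
Joint ranges: [-2.78, 2.78], [-0.83, 1.72], [-1.28, 1.37], [-1.9, 2.12], [-1.57, 1.48], [-3.14, 3.14]. Speed limits (rad/s): [2.57, 2.57, 3.14, 3.14, 3.14, 3.14].

### API

Orientations are given as a 3x3 rotation matrix whose columns are the frame's x, y, z axes.
In Python, from bench import arm, sensors, grab_frame, camera_params, outline_of gives the robot as it stands. Calls block until the motion is done:
- arm.movep(position, orientation): joint-space move of the TCP to a pose.
- arm.move_straight(position, rate=0.15, frame=None, guard=None): straight line of the TCP; frame=None keeps the orientation; rate is the mean speed in m/s. With guard (N) it stops when the force on the tool has changed by that much, and returns True; else False.
- arm.movej(angles): joint-space move.
- arm.open_jaws() and arm.close_gripper(): open the fingers fully, or close them until they stop; the grip force is fixed at half the most.
- arm.hold(seconds).
- arm.inverse_kinematics(position, orientation): joint angles nearest the present ones, or None.
- sensors.get_state(): the state.
- grab_frame(name): name is "side" or "top"; returns the picture (400x640x3 uint8, red, green, blue); there is no depth.
- camera_params(name): a dict with "fx", "fy", "cx", "cy" (pixels), "pose" (4x4, takes a point from camera to world coordinates). Camera axes: x right, y down, z forward; pixel columns grow to the right and rows downward; lengths in m; the calibration is good to about 2 mm. A picture is of the moment at which its call begins. camera_params takes no time and is no camera call.
A pose or a line that the arm cannot do raises arm.IKError and nothing moves.
- arm.job_done(): hands the job in, once; it reports no verdict.
Trained networks look in the newest picture that a camera, given by its name, has taken for a name from the list of things; names that differ only in an ending like _2 or _b are one class to them, and where a whole thing is asked for, a point or a joint stands for the part that bears it (a point fixed in the world has none). Each returns a list of dicts, best first, with "score" (0 to 1); they miss things now and then, are a little off and sometimes report something else, mostly with a low value. They report only what shows in the picture. A call takes as long as a camera call. They do not tell look-alikes from the thing itself.
- outline_of(camera, name): "pixels" (400x640 bool, what is visible of it) and "rect" ([centre column, centre row, width, height] in pixels, round what is visible of it).
The state is a dict: "t": time; "joints": joint angles; "joint_velocities": joint speeds; "joint_efforts": joint torques, N m; "tool_pos": TCP position; "tcp_rot": TCP orientation; "wrist_force": force on the tool from outside, world axes, zero at the start; "moment": the same for the moment, N m; "opening": finger opening in m.
Only numpy, scipy, OpenCV 4.12 (cv2) and the standard library are available. Lean on these libraries where they do the work, as an engineer would, in place of code of your own. Each camera call takes 0.05 s, during which the arm holds its last target. There are 200 camera calls.

### The job

Set the casting frame to the wooden block: take the block out of its rack and stand it upright on the frame's floor with the longer edge of its base running from end wall to end wall, swing the clamp lever fully free before moving the carriage, push the carriage until the block is snug between both walls, and swing the lever fully back to lock the carriage there. Then lift the block out without shifting the setting and stand it upright, well inside the edges of the plywood board, with the lever still locked. Set the block down rather than dropping it, and leave the bottle, cup and brush where they are.

Things in the scene. Friction and masses are not known exactly. Their poses are not given: they have to be found in the camera images.
- frame: Casting frame fixed to the bench. Origin: underside; y axis along the slide. Plywood floor 130 (x) x 280 x 12 mm; low guide rails at x = -60 and +60 mm (10 mm wide, tops z = 30 mm). Fixed aluminium end wall: inner face at y = -135 mm, 110 mm wide, 12 mm thick, top z = 102 mm. The sliding wall faces it: 108 mm wide, 12 mm thick, same top.
- carriage (a joint): Carriage with the sliding wall, m: 0 = fully open, grows towards the fixed wall (frame -y), range 0 to 0.105. Sliding wall's face at frame y = 0.010 - value; clear gap = 0.145 - value. Behind the wall: grey block 90 mm long, top z = 44 mm. Held fast by the locked lever, slides with about 3 N when it is free.
- carriage_knob (a point): Top centre of the upright round wooden push knob on the carriage, 28 mm diameter, 50 mm tall (z = 44 to 94 mm), 42 mm behind the sliding wall's face (30 mm behind its back).
- lever (a joint): Clamp lever on the carriage, vertical axis, rad: 0 = locked (points to frame -x, square across the slide), grows clockwise seen from above (the post swings towards frame +y, away from the walls) to the stop at 1.1 = fully free. Clamps below about 0.45; stays where left; takes about 3 N at the post.
- lever_post (a point): Top centre of the upright round black post at the lever's free end, 20 mm diameter, 50 mm tall (z = 57 to 107 mm), 80 mm from the lever's axis. The flat bare-steel lever arm below it is 16 mm wide, z = 48 to 57 mm.
- lever_axis (a point): Top of the lever's hub on its turning axis, z = 60 mm, 80 mm behind the sliding wall's face.
- block: Loose plain wooden setting block standing on end, 56 mm long (its x) x 40 mm wide (its y) x 90 mm tall (its z), about 0.14 kg. Origin: centre of its underside. It starts in the rack.
- rack: Plywood rack fixed to the bench. Origin: centre of underside. Base 110 x 90 x 10 mm (block stands on it), two upright cheeks at y = -29 and +29 mm (12 mm thick, 50 mm long, tops z = 100 mm, flush with the block), inner gap 46 mm. They cover the block's 56 mm wide faces; its 40 mm wide end faces (to rack +x and -x) are open.
- board: Bare plywood board lying fixed on the bench, 140 x 140 x 12 mm (top at z = 12 mm). Origin: centre of its underside.
- bottle: Bystander: red plastic bottle with white cap, 68 mm diameter, 170 mm tall, standing. Origin: centre of its underside.
- cup: Bystander: white paper cup, 76 mm diameter at the rim, 85 mm tall, standing. Origin: centre of its underside.
- brush: Bystander: brush about 190 mm long lying on the bench beyond the frame. Origin: centre of its underside.
Things that resemble listed ones, but are neither listed nor needed, are in the scene too. Of the things like the block, leave any that is green or red; of the rest the larger one is meant.

How it is judged:
On the way, in this order (a step that is already met when the one before it is completed fails the run):
1. the clamp lever is swung free (past 0.8 rad) with the carriage still within 8 mm of where it started (value of joint lever above 0.8 rad and distance of lever_axis from where it was at the start of the episode below 0.008 m), for 0.1 s.
2. the block stands on the frame's floor, longer edge of its base along the slide, snug between both walls (at most 3 mm play), with the lever locked (below 0.2 rad) (value of joint lever below 0.2 rad and value of joint carriage between 0.086 and 0.0915 m and z of block in the frame of frame between 0.008 and 0.016 m and y of block in the frame of frame between -0.112 and -0.102 m and x of block in the frame of frame between -0.04 and 0.04 m and angle between the x axis of block and the y axis of frame, either way round below 0.08 rad and angle between block's own z axis and vertical below 0.06 rad), for 0.2 s.
At the end, for the whole second after the job is handed in: The carriage stands where the gap is the block's 56 mm side (within about +3 / -2.5 mm), the lever is locked (below 0.2 rad), and the block stands upright, released and at rest on the plywood board, its centre within 60 mm of the board's centre along both board axes (value of joint lever below 0.2 rad and value of joint carriage between 0.086 and 0.0915 m and x of block in the frame of board between -0.06 and 0.06 m and y of block in the frame of board between -0.06 and 0.06 m and z of block in the frame of board between 0.009 and 0.015 m and angle between block's own z axis and vertical below 0.06 rad and linear speed of block below 0.02 m/s); the robot touches nothing.
It fails at once if the block is dropped or thrown (moves faster than 0.5 m/s out of the fingers) (contact force between the fingers and block below 0.05 N and linear speed of block above 0.5 m/s).
It fails at once if the bottle is moved more than 30 mm or tipped (distance of bottle from where it was at the start of the episode above 0.03 m or angle between bottle's own z axis and vertical above 0.4 rad).
It fails at once if the cup is moved more than 30 mm or tipped (distance of cup from where it was at the start of the episode above 0.03 m or angle between cup's own z axis and vertical above 0.4 rad).
It fails at once if the brush is moved more than 30 mm (distance of brush from where it was at the start of the episode above 0.03 m).
It also fails if it takes over 72 s, if anything falls off the work surface, if the arm or the gripper's body presses on something with over 40 N, if the wrist force passes 120 N, or if a joint passes its speed limit or range.

## Working session

There is one attempt and no reset: what is moved stays moved. The work goes in short steps, each a Python script; the robot and the scene stay as the last script left them, time stands still between calls to the robot, and variables do not carry over. Pictures are saved under pics/ and viewed, about 8 in all and at most 12, crops included, and the job is handed in when it is done.

```bash
mkdir -p pics; python3 - <<'E'
from bench import *
import cv2,numpy as np
np.set_printoptions(precision=4,suppress=True)
for n in("top","side"):
    im=grab_frame(n); cv2.imwrite(f"pics/{n}0.png",im[:,:,::-1]); c=camera_params(n)
    print(n,[c[k] for k in("fx","fy","cx","cy")]); print(np.array(c["pose"]))
    for o in ["frame","carriage_knob","lever_post","lever_axis","block","rack","board"]:
        print(o,[(round(d["score"],2),np.round(d["rect"]).tolist()) for d in outline_of(n,o)][:4])
print(sensors.get_state())
E
```

```text
top [405.7982129680575, 405.7982129680575, 329.1775681155288, 199.1114414493385]
[[-0.0257 -0.9985  0.0489  0.5156]
 [-0.9996  0.0252 -0.0105  0.0343]
 [ 0.0093 -0.0491 -0.9987  1.3704]
 [ 0.      0.      0.      1.    ]]
frame [(0.96, [333.0, 212.0, 92.0, 65.0]), (0.31, [311.0, 216.0, 34.0, 50.0])]
carriage_knob [(0.69, [312.0, 217.0, 37.0, 51.0]), (0.17, [226.0, 243.0, 37.0, 38.0])]
lever_post [(0.51, [305.0, 227.0, 11.0, 32.0])]
lever_axis [(0.6, [307.0, 228.0, 10.0, 30.0])]
block [(0.62, [222.0, 242.0, 23.0, 21.0]), (0.57, [181.0, 247.0, 26.0, 24.0]), (0.57, [263.0, 257.0, 9.0, 12.0]), (0.56, [238.0, 206.0, 12.0, 10.0])]
rack [(0.75, [228.0, 245.0, 39.0, 41.0])]
board [(0.56, [447.0, 255.0, 42.0, 43.0])]
side [376.21798515634214, 376.21798515634214, 323.39097399171396, 195.10292763330574]
[[ 0.999  -0.0281  0.0347  0.5588]
 [-0.0445 -0.6864  0.7259 -0.7282]
 [ 0.0035 -0.7267 -0.687   0.808 ]
 [ 0.      0.      0.      1.    ]]
frame [(0.82, [308.0, 221.0, 80.0, 88.0])]
carriage_knob [(0.79, [298.0, 198.0, 52.0, 43.0]), (0.61, [347.0, 364.0, 39.0, 64.0])]
lever_post [(0.73, [284.0
[... 190 characters left out ...]
2, [276.0, 136.0, 12.0, 29.0])]
rack [(0.57, [278.0, 143.0, 39.0, 40.0])]
board [(0.84, [234.0, 362.0, 76.0, 75.0]), (0.48, [298.0, 197.0, 58.0, 42.0])]
{'t': 0.8, 'joints': array([ 1.335 ,  0.26  , -0.1381,  1.1727,  0.    ,  1.5708]), 'joint_velocities': array([-0.0004,  0.0007, -0.0004, -0.0011,  0.0005, -0.0014]), 'joint_efforts': array([ -0.0005, -40.556 ,  25.4221,   0.0009,   0.0001,  -0.    ]), 'tool_pos': array([0.1226, 0.5105, 0.2313]), 'tcp_rot': array([[ 0.2336,  0.9723, -0.    ],
       [ 0.9723, -0.2336, -0.    ],
       [-0.    , -0.    , -1.    ]]), 'wrist_force': array([-0.0102,  0.0667,  0.7463]), 'moment': array([-0.0139,  0.0306,  0.0063]), 'opening': 0.08546627040508126}
```

```bash
python3 - <<'E'
import cv2
a=cv2.imread("pics/top0.png")[140:320,150:490]; cv2.imwrite("pics/topc.png",cv2.resize(a,(793,420),interpolation=cv2.INTER_CUBIC))
a=cv2.imread("pics/side0.png")[80:400,180:440]; cv2.imwrite("pics/sidec.png",cv2.resize(a,(487,600),interpolation=cv2.INTER_CUBIC))
E
```

```text
(no output)
```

View pics/topc.png

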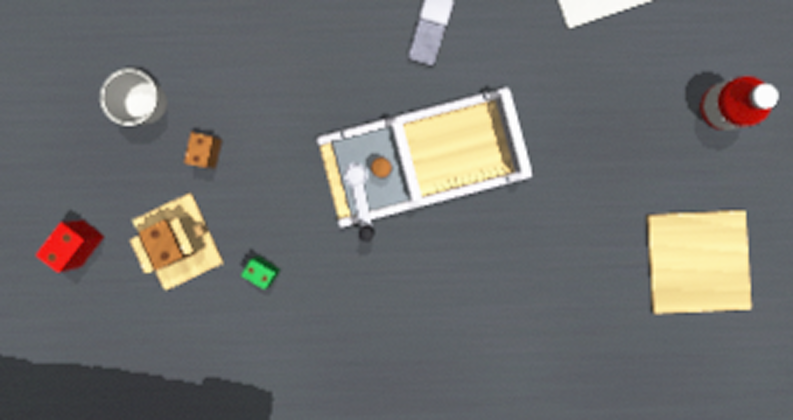

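View pics/sidec.png

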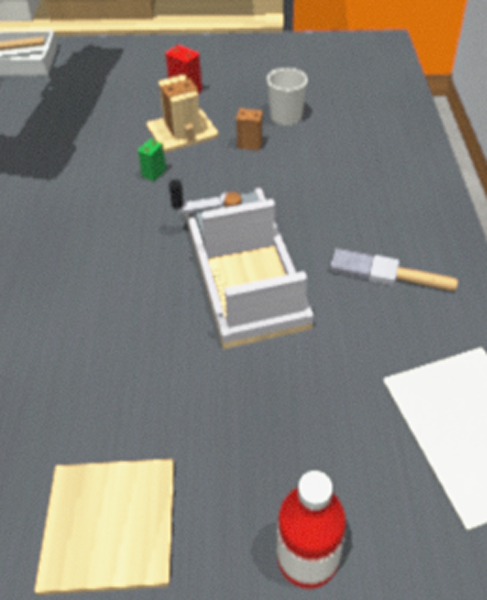

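The top view shows the frame at crop (425,160), with its fixed wall to the right and the lever post at (366,232). The rack holding the large brown block is at (170,243) and the board at (700,262). The side view agrees. I'll enlarge both to measure.

```bash
python3 - <<'E'
import cv2,numpy as np
a=cv2.imread("pics/top0.png"); s=cv2.imread("pics/side0.png")
def crop(im,x,y,w,h,k):
    o=cv2.resize(im[y:y+h,x:x+w],(w*k,h*k),interpolation=cv2.INTER_CUBIC)
    for i in range(0,w,10):
        cv2.line(o,(i*k,0),(i*k,6),(0,255,255),1)
        cv2.putText(o,str(x+i),(i*k,16),0,.35,(0,255,255),1)
    for j in range(0,h,10):
        cv2.line(o,(0,j*k),(6,j*k),(0,255,255),1); cv2.putText(o,str(y+j),(8,j*k+4),0,.35,(0,255,255),1)
    return o
A=crop(a,282,172,100,70,8); cv2.imwrite("pics/f_top.png",A)
B=crop(a,200,215,50,55,8); C=crop(s,255,110,45,55,8)
cv2.imwrite("pics/rack.png",np.hstack([B,C]))
E
```

```text
(no output)
```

View pics/f_top.png

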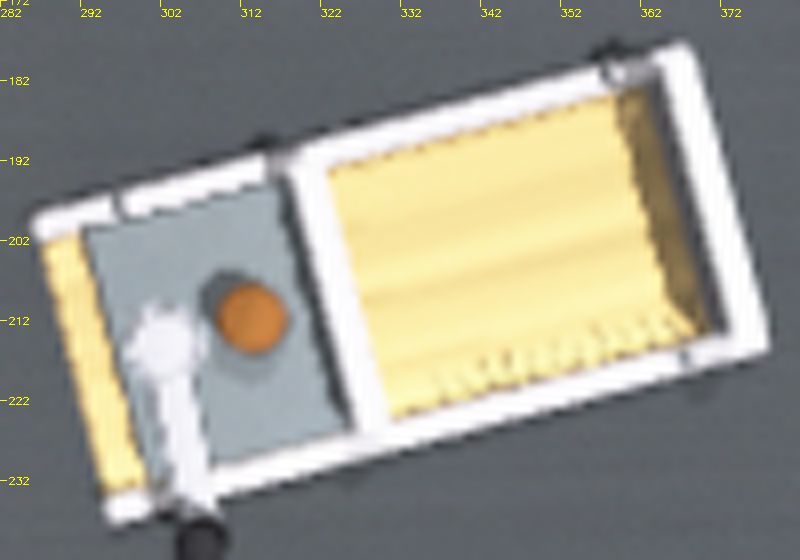

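View pics/rack.png

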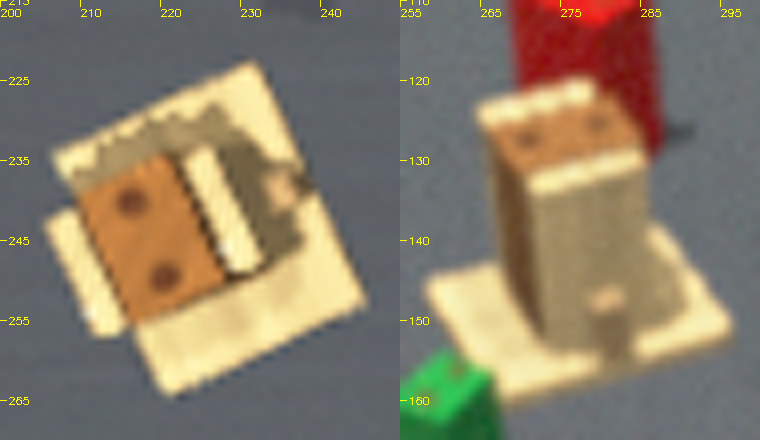

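```bash
cat > h.py <<'E'
from bench import *
import numpy as np, cv2
from scipy.optimize import least_squares
np.set_printoptions(precision=4,suppress=True)
def proj(n,P):
    c=camera_params(n); T=np.linalg.inv(np.array(c["pose"])); p=np.atleast_2d(P)@T[:3,:3].T+T[:3,3]
    return np.c_[c["fx"]*p[:,0]/p[:,2]+c["cx"],c["fy"]*p[:,1]/p[:,2]+c["cy"]]
def Rz(a): return np.array([[np.cos(a),-np.sin(a),0],[np.sin(a),np.cos(a),0],[0,0,1]])
def pose(P,p): return np.array(P)@Rz(p[2]).T+[p[0],p[1],0]
def down(a):  # tool down, jaw axis at world yaw a
    return np.c_[[np.cos(a),np.sin(a),0],[np.sin(a),-np.cos(a),0],[0,0,-1]]
def near(a,tool_ref=None): # jaw yaw choice whichever half turn is reachable
    return a
E
cat > fit.py <<'E'
from h import *
k=lambda L,o:np.array(L)/8+np.array(o)-0.44
# frame
st=[[.065,.14,.03],[-.065,.14,.03],[.055,-.147,.102],[-.055,-.147,.102],[-.055,-.135,.102]]
uv=k([[35,213],[110,522],[688,45],[768,350],[732,337],[253,318],[163,340],[203,540],[327,160],[390,418]],(282,172))
def mod(q):
    v,l=q[3],q[4]; f=.01-v; ax=f+.08
    P=st+[[0,f+.042,.094],[0,ax,.06],[-.08*np.cos(l),ax+.08*np.sin(l),.107],[.054,f,.102],[-.054,f,.102]]
    return pose(P,q)
r=least_squares(lambda q:(proj("top",mod(q))-uv).ravel(),[.5,.03,.2,0,0],loss="soft_l1")
print("frame",r.x,"\n",r.fun.reshape(-1,2)); q=r.x
print("side knob,axis,post,fixed corners",proj("side",mod(q))[[5,6,7,2,3]])
# rack, block
t=k([[78,193],[168,152],[228,278],[132,324],[54,152],[252,62],[365,300],[170,396]],(200,215))
h=lambda x,y,z:[[x,y,z]]
def rk(q):
    B=[[.028,.02],[.028,-.02],[-.028,-.02],[-.028,.02]]; 
    return np.r_[pose([b+[.1] for b in B],q[[3,4,2]]),pose([[.055,.045,.01],[.055,-.045,.01],[-.055,-.045,.01],[-.055,.045,.01]],q)]
r=least_squares(lambda q:(proj("top",rk(q))-t).ravel(),[.4,.3,.4,.4,.3],loss="soft_l1")
print("rack",r.x,"\n",r.fun.reshape(-1,2))
print(proj("side",rk(r.x)))
# board from crop
b=np.array([[648,212],[746,210],[751,309],[654,314]])/2.332+[150,140]
bd=lambda q:pose([[.07,.07,.012],[.07,-.07,.012],[-.07,-.07,.012],[-.07,.07,.012]],q)
r=least_squares(lambda q:(proj("top",bd(q))-b).ravel(),[.4,-.3,0]); print("board",r.x,abs(r.fun).max())
for n in("bottle","cup","brush"):
    d=outline_of("top",n); print(n,[(round(x["score"],2),np.round(x["rect"])) for x in d[:2]])
E
python3 fit.py
```

```text
frame [0.5529 0.0248 0.2185 0.0037 0.019 ] 
 [[-3.8099  0.6764]
 [-3.839   0.3588]
 [ 1.7763  1.5957]
 [ 0.4358 -2.5226]
 [ 1.2222  0.0299]
 [ 0.0259 -0.4492]
 [ 0.1514 -0.1394]
 [-0.038  -0.1674]
 [-0.4159 -0.7238]
 [ 0.0488  0.5444]]
side knob,axis,post,fixed corners [[304.2572 184.5794]
 [301.7546 184.8725]
 [273.6875 177.0501]
 [343.2128 228.8608]
 [300.1284 237.579 ]]
rack [0.4447 0.3679 0.4207 0.4463 0.3686] 
 [[-0.4547  0.0958]
 [-0.0058 -0.35  ]
 [ 0.0771  0.1955]
 [ 0.3643  0.0415]
 [ 0.2994  0.3283]
 [ 0.0964 -0.0987]
 [-0.0854  0.0043]
 [-0.3106 -0.2214]]
[[280.7129 121.033 ]
 [285.1408 126.7869]
 [269.5958 130.9181]
 [265.4189 124.9982]
 [286.3437 137.1249]
 [296.1498 150.2531]
 [266.7762 158.7965]
 [257.9769 144.9484]]
board [ 0.3952 -0.3791  0.0122] 0.865846379791634
bottle [(0.63, array([468., 185.,  35.,  20.]))]
cup [(0.87, array([210., 183.,  27.,  25.]))]
brush [(0.75, array([339., 145.,  24.,  55.])), (0.51, array([304., 227.,  11.,  29.]))]
```

```bash
cat > fit2.py <<'E'
from h import *
k=lambda L,o:np.array(L)/8+np.array(o)-0.44
uv=k([[35,213],[110,522],[688,45],[768,350],[732,337],[253,318],[163,340],[203,540],[327,160],[390,418]],(282,172))
def mod(q):
    v,l,e=q[3:6]; f=.01-v; ax=f+.08
    P=[[.065,e,.03],[-.065,e,.03],[.055,-.147,.102],[-.055,-.147,.102],[-.055,-.135,.102],[0,f+.042,.094],[0,ax,.06],[-.08*np.cos(l),ax+.08*np.sin(l),.107],[.054,f,.102],[-.054,f,.102]]
    return pose(P,q)
r=least_squares(lambda q:(proj("top",mod(q))-uv).ravel(),[.5,.03,.2,0,0,.14],loss="soft_l1")
print("frame",r.x,"\n",r.fun.reshape(-1,2)); q=r.x
s=cv2.imread("pics/side0.png")[160:275,255:365]; o=cv2.resize(s,None,fx=5,fy=5,interpolation=cv2.INTER_CUBIC)
for u in proj("side",mod(q)): cv2.circle(o,tuple(np.int32(np.round((u-[255,160]+.5)*5))),4,(0,0,255),1)
cv2.imwrite("pics/f_side.png",o)
E
python3 fit2.py
```

```text
frame [0.5517 0.0284 0.2246 0.0074 0.0249 0.1237] 
 [[-0.1291  0.1181]
 [ 0.0914 -0.2673]
 [ 0.4827  1.7465]
 [-0.6545 -2.4223]
 [ 0.1375  0.1531]
 [ 0.0657 -0.2454]
 [ 0.2074  0.1293]
 [ 0.0256  0.1118]
 [-0.498  -0.5734]
 [ 0.1718  0.6442]]
```

View pics/f_side.png

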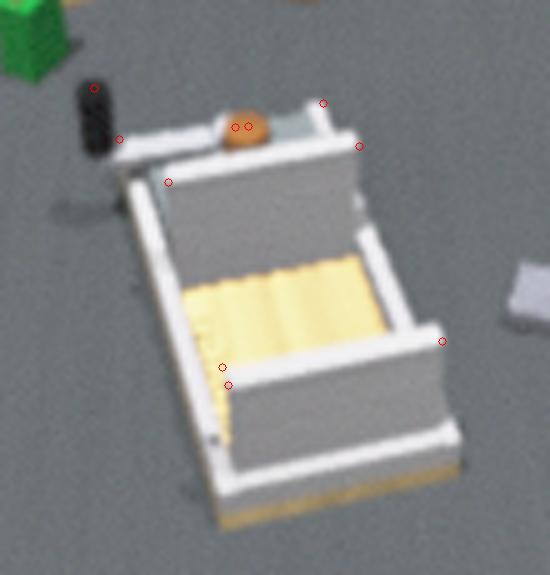

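```bash
sed -i 's/\[.055,-.147,.102\],\[-.055,-.147,.102\]/[.065,e-.28,.03],[-.065,e-.28,.03]/' fit2.py; python3 fit2.py
python3 - <<'E'
from h import *
# reachability / joint angles check
for nm,p,a in [("rack",(.446,.3686,.06),.4207),("place",(.55,-.03,.07),.2246+np.pi/2),("lift",(.57,-.07,.07),.2246),("board",(.395,-.379,.06),.0),("post",(.457,.1,.075),.2246)]:
    for d in(0,np.pi,-np.pi/2,np.pi/2): print(nm,round(d,1),arm.inverse_kinematics(p,down(a+d)))
E
```

```text
frame [0.5518 0.0288 0.2263 0.0078 0.0265 0.1234] 
 [[-0.194   0.1364]
 [ 0.0894 -0.2651]
 [ 0.0703  0.1724]
 [ 0.0456  0.0096]
 [ 0.0119  0.0462]
 [ 0.0556 -0.2838]
 [ 0.2024  0.1107]
 [ 0.0211  0.0922]
 [-0.5412 -0.6262]
 [ 0.1837  0.5768]]
rack 0 [ 0.6907  0.4712 -0.29    0.8096  0.      1.8408]
rack 3.1 [ 0.6907  0.4712 -0.29    0.8096  0.     -1.3008]
rack -1.6 [ 0.6907  0.4712 -0.29    0.8096  0.     -2.8716]
rack 1.6 [ 0.6907  0.4712 -0.29    0.8096  0.      0.27  ]
place 0 [-0.0545  0.4202 -0.3486  0.8019  0.     -0.2791]
place 3.1 [-0.0545  0.4202 -0.3486  0.8019  0.      2.8625]
place -1.6 [-0.0545  0.4202 -0.3486  0.8019  0.      1.2917]
place 1.6 [-0.0545  0.4202 -0.3486  0.8019  0.     -1.8499]
lift 0 [-0.1222  0.4548 -0.2882  0.8277  0.      1.224 ]
lift 3.1 [-0.1222  0.4548 -0.2882  0.8277  0.     -1.9176]
lift -1.6 [-0.1222  0.4548 -0.2882  0.8277  0.      2.7948]
lift 1.6 [-0.1222  0.4548 -0.2882  0.8277  0.     -0.3468]
board 0 [-0.7647  0.4259 -0.3705  0.7744  0.      0.8061]
board 3.1 [-0.7647  0.4259 -0.3705  0.7744  0.     -2.3355]
board -1.6 [-0.7647  0.4259 -0.3705  0.7744  0.      2.3769]
board 1.6 [-0.7647  0.4259 -0.3705  0.7744  0.     -0.7647]
post 0 [ 0.2154  0.2927 -0.5411  0.7371  0.      1.5616]
post 3.1 [ 0.2154  0.2927 -0.5411  0.7371  0.     -1.58  ]
post -1.6 [ 0.2154  0.2927 -0.5411  0.7371  0.      3.1324]
post 1.6 [ 0.2154  0.2927 -0.5411  0.7371  0.     -0.0092]
```

The side overlay agrees with the top fit, once I treat the outer corners as floor and rail ends. The walls, knob and post are consistent, with carriage ≈ 8 mm and lever ≈ 0. Next I free the lever by gripping its post and following the arc.

```bash
cat >> h.py <<'E'
F=np.array([.5518,.0288,.2263]); V0=.0078
def fp(x,y,z): return pose([[x,y,z]],F)[0]
def post(v,l,z): return fp(-.08*np.cos(l),.09-v+.08*np.sin(l),z)
def jl(l): return down(F[2]+np.pi/2-l)
def swing(v,l0,l1,n=9,z=.072):
    arm.movep(post(v,l0,.2),jl(l0)); arm.move_straight(post(v,l0,z),rate=.2); arm.close_gripper()
    print("grip",sensors.get_state()["opening"])
    for l in np.linspace(l0,l1,n+1)[1:]: arm.move_straight(post(v,l,z),rate=.06,frame=jl(l))
    s=sensors.get_state(); print("end",s["t"],s["wrist_force"],s["opening"],s["tool_pos"],post(v,l1,z))
    arm.open_jaws(); arm.move_straight(post(v,l1,.2),rate=.25)
def snap(n,f,x,y,w,h,k):
    im=grab_frame(n)[y:y+h,x:x+w,::-1]; cv2.imwrite(f,cv2.resize(im,(w*k,h*k),interpolation=cv2.INTER_CUBIC))
E
python3 - <<'E'
from h import *
swing(V0,.0,1.09)
R=down(.4207)
arm.movep([.4463,.3686,.2],R)
print(sensors.get_state()["t"])
snap("top","pics/lever.png",282,172,100,70,8)
E
```

```text
grip 0.01862558742351667
end 7.0833 [-2.5476  1.1335  6.5606] 0.01845585723154592 [0.4812 0.1696 0.0725] [0.4814 0.1697 0.072 ]
9.225
```

View pics/lever.png

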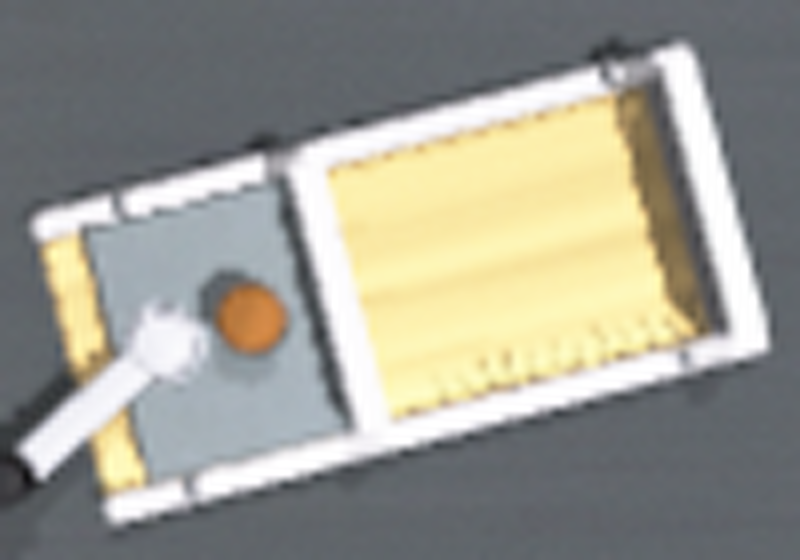

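The lever is now about 1.1 rad from locked, with the post at (10,475), and the knob hasn't moved from (253,318). Now the block.

```bash
python3 - <<'E'
from h import *
arm.move_straight([.4463,.3686,.053],rate=.15,guard=8)
arm.close_gripper(); s=sensors.get_state(); print("opening",s["opening"],s["tool_pos"])
z0=s["tool_pos"][2]
arm.move_straight([.4463,.3686,.235],rate=.2); print(sensors.get_state()["opening"])
R=down(F[2]+np.pi/2)
y=-.066
arm.movep(fp(0,y,.235),R); arm.move_straight(fp(0,y,z0+.012),rate=.2)
print("touch",arm.move_straight(fp(0,y,z0-.004),rate=.02,guard=4)); s=sensors.get_state(); print(s["tool_pos"],z0+.002,s["wrist_force"])
arm.open_jaws(); arm.move_straight(fp(0,y,.2),rate=.2)
# go behind knob
yk=.052-V0
arm.movep(fp(0,yk+.045,.2),down(F[2])); print(sensors.get_state()["t"])
snap("side","pics/placed.png",255,160,110,115,5)
E
```

```text
opening 0.055371999486635695 [0.4467 0.3691 0.054 ]
0.05565954490024744
touch True
[ 0.5668 -0.0356  0.0561] 0.05604684982316767 [-0.9467  0.9076  4.587 ]
18.1417
```

View pics/placed.png

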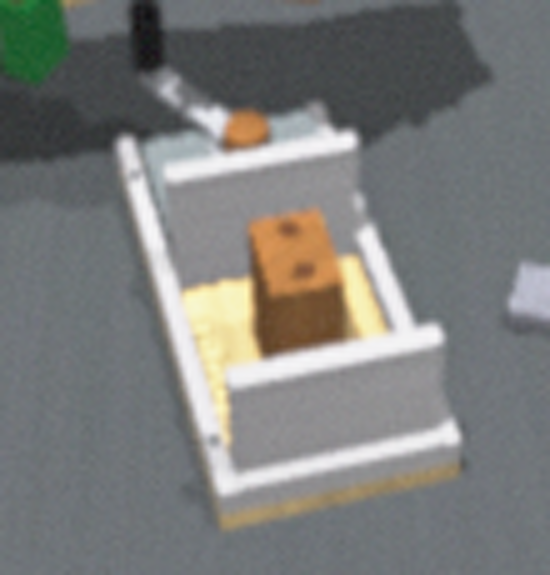

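The block stands upright at (295,280) between the walls, with its long edge along the slide. Next I push the carriage.

```bash
python3 - <<'E'
from h import *
yk=.052-V0; z=.070
arm.close_gripper(); arm.move_straight(fp(0,yk+.043,z),rate=.2)
print("stop",arm.move_straight(fp(0,-.032,z),rate=.045,guard=12))
s=sensors.get_state(); p=(s["tool_pos"]-[F[0],F[1],0])@Rz(F[2]); print("frame tcp",p,s["wrist_force"],"expect y",.052-.089+.025)
arm.hold(.2); print(sensors.get_state()["wrist_force"])
arm.move_straight(fp(0,p[1]+.01,z),rate=.1); arm.move_straight(fp(0,p[1]+.01,.2),rate=.25)
arm.open_jaws(); arm.movep(fp(-.15,.15,.22),jl(1.09)); print(sensors.get_state()["t"])
snap("top","pics/pushed.png",282,172,100,70,8)
E
```

```text
stop True
frame tcp [ 0.0001 -0.0135  0.0697] [-0.4681  1.1038  0.2084] expect y -0.011999999999999997
[0.3218 0.2178 0.4343]
24.5167
```

View pics/pushed.png

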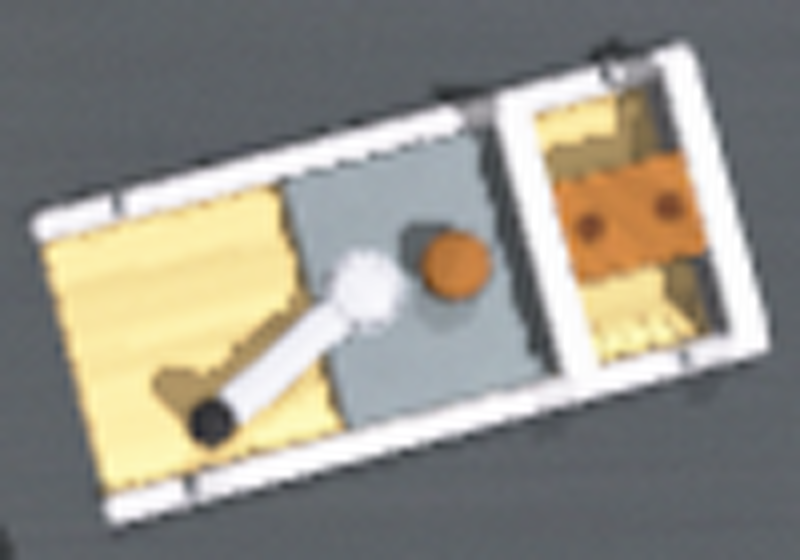

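The block fills the gap between both walls, with the wall at (550,240) and the knob at (457,265). I'll lock the lever by pushing the post with closed fingers, because that push only presses the carriage towards the block.

```bash
python3 - <<'E'
from h import *
v=.089; z=.072; J=lambda l:down(F[2]-l)
def P(l,d,zz): return post(v,l,zz)+Rz(F[2])@np.array([np.sin(l),np.cos(l),0])*d
arm.close_gripper(); arm.movep(P(1.09,.036,.2),J(1.09)); arm.move_straight(P(1.09,.036,z),rate=.2,guard=15)
hit=False
for l in np.r_[np.linspace(1.09,0,10),-.04,-.08]:
    hit=arm.move_straight(P(l,.0205,z),rate=.06,frame=J(l),guard=10)
    if hit: break
s=sensors.get_state(); print("last l",l,hit,s["wrist_force"],s["t"])
arm.move_straight(P(l,.035,z),rate=.1); arm.move_straight(P(l,.035,.2),rate=.25)
arm.open_jaws(); arm.movep(fp(-.1,.1,.22),down(F[2]))
snap("top","pics/locked.png",282,172,100,70,8); print(sensors.get_state()["t"])
E
```

```text
last l -0.08 False [-2.2866 14.1288  0.9959] 31.1667
33.35
```

View pics/locked.png

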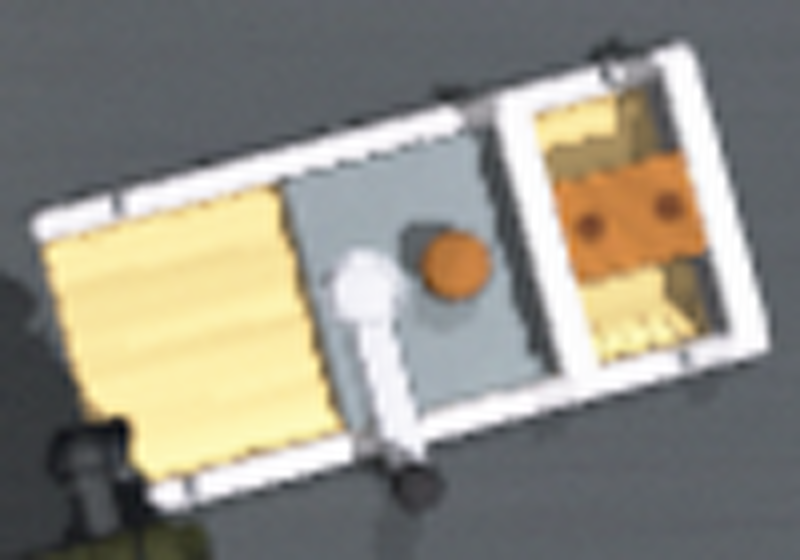

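The lever is back square across the slide (hub (365,288), post (417,487)), and it pushed back with 14 N at its stop. The knob hasn't moved. Next I lift the block out and put it on the board.

```bash
python3 - <<'E'
from h import *
R=down(F[2]); y=-.107
arm.movep(fp(0,y,.2),R); print("hit",arm.move_straight(fp(0,y,.060),rate=.12,guard=8))
arm.close_gripper(); s=sensors.get_state(); z0=s["tool_pos"][2]; print(s["opening"],s["tool_pos"],s["wrist_force"])
arm.move_straight(fp(0,y,.15),rate=.08); arm.move_straight(fp(0,y,.25),rate=.2); print(sensors.get_state()["opening"])
B=np.array([.3952,-.3791]); Rb=down(.0122)
arm.movep([.46,-.2,.25],down(.1)); arm.movep([*B,.22],Rb)
arm.move_straight([*B,z0+.012],rate=.15)
print("touch",arm.move_straight([*B,z0-.005],rate=.02,guard=4)); s=sensors.get_state(); print(s["tool_pos"],"exp z",z0,s["wrist_force"])
arm.open_jaws(); arm.move_straight([*B,.22],rate=.15); arm.movep([.4,-.15,.35],Rb)
print(sensors.get_state()["t"])
a=grab_frame("top")[140:320,150:490,::-1]; cv2.imwrite("pics/end_t.png",cv2.resize(a,None,fx=2.3,fy=2.3,interpolation=cv2.INTER_CUBIC))
a=grab_frame("side")[80:400,180:440,::-1]; cv2.imwrite("pics/end_s.png",cv2.resize(a,(487,600),interpolation=cv2.INTER_CUBIC))
E
```

```text
hit False
0.03917526785784236 [ 0.5762 -0.0755  0.0605] [-1.0305 -0.2015  3.5475]
0.03976609487999271
touch True
[ 0.3952 -0.3791  0.0605] exp z 0.06054336124685535 [ 0.7298 -0.3275  3.9582]
44.0167
```

View pics/end_t.png

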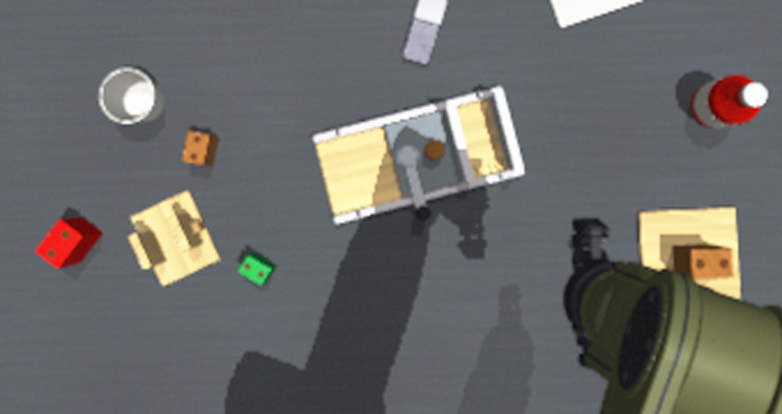

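View pics/end_s.png

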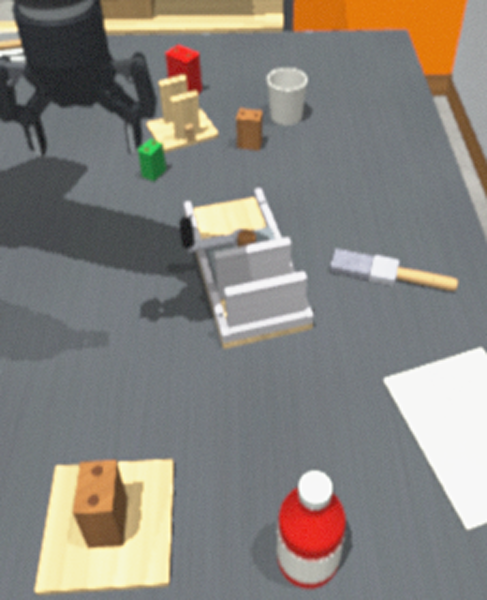

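Both views show the block upright near the board's middle, the lever locked and the knob at the locked position. The bottle, cup and brush haven't moved. Handing in.

```bash
python3 -c "
from h import *
arm.job_done(); print(sensors.get_state()['t'])"
```

```text
the job is handed in; nothing more can be done
the job is handed in; nothing more can be done
```

The casting frame is set to the block and locked, the block stands on the plywood board, and the job is handed in. `job_done` gives no verdict. The clock was at about 44 s of the 72 s allowed.

**What I did**
1. I gripped the lever post and swung it along its arc to about 1.09 rad, with no visible carriage movement.
2. I took the block from the rack and set it down mid-gap with its long edge along the slide.
3. I pushed the carriage by the knob until the guard stopped it, then pushed the lever back to its stop.
4. I lifted the block out by its 40 mm width and set it on the board.

**Last checks**
- **Block:** it touched down on the board at the expected height and stands upright near the centre.
- **Lever:** it is square across the slide, about 0.02 rad from locked in the image, and resisted with 14 N at its stop.
- **Carriage:** before the lift, the block touched both walls in the picture. After the lift, the knob was within about half a pixel (2 mm) of where it was locked.
- **Bottle, cup and brush:** they look unmoved in both final views.

**Disagreements**
- **Frame fit:** my first fit misread the outer corners. With those read as rail ends, the fit put the rail ends at about y = +123 and -157 mm, not the ±140 mm I had assumed.
- **Carriage value:** it started about 8 mm from fully open by the fit. I get about 0.0905 m from the knob's pixels, just inside the 0.0915 m limit. The finger position at the stop also leans about 1.5 mm past the 0.089 m expected. I relied on the snug fit rather than either number.
- **Push force:** it fell to almost nothing after the guard stop, so snugness was judged from the picture.

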